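# Let down the cupboard's drop front onto its slide-out supports

## Task

Make the serving shelf ready on the small worktop cupboard: pull both of its slide-out supports fully out, while its drop-front flap stays up. Then take the flap by the tab at its top edge, tip it about half-way forward and let go of it there (its stiff hinge keeps it), and with a fresh hold from above lower it gently until it lies level on both supports, which stay out. Leave the things standing around undisturbed.

Things in the scene. Friction and masses are not known exactly. Their poses are not given: they have to be found in the camera images.
- cupboard: Light-wood cupboard fixed to the worktop, 240 mm wide (y), 150 deep (x), 260 high: a 100 mm plinth holding the two supports, above it a compartment with jars, closed by the flap. Origin: on the worktop (z = 0) below the middle of its front plane; x points back into the cupboard (its front faces its own -x, to the robot), y to the left seen from the robot, z up.
- support_left (a joint): How far the left support is pulled out along the cupboard's -x: 0 pushed home, 0.10 m at the stop (fully out). About 1.5 N of friction plus damping of 4 N s/m; it stays where it is left. It may start up to 35 mm out.
- support_right (a joint): The same for the right support.
- support_left_knob (a point): Centre of the steel knob on the left support's front end, 75 mm above the worktop: a disc 25 mm in diameter, 15 thick, axis along the pull, on a 12 mm neck. The support is a wooden bar 20 mm wide, 26 high (top at 88 mm), 90 mm left of the cupboard's middle. Pushed home, the knob's centre is 70 mm in front of the front plane, 58 mm in front of the upright flap's outer face. Axes as the cupboard's.
- support_right_knob (a point): The same on the right support, 90 mm to the right of the cupboard's middle.
- flap (a joint): Angle of the drop-front flap: 0 closed (upright), 1.571 level on the supports; it grows as the top swings forward and down towards the robot. Hinge friction of about 0.45 N m and a little damping keep it wherever it is left; moving it takes about 1 to 4 N at the tab. It may start up to 0.10 rad open. No catch.
- flap_tab (a point): Point in the tab on the flap's top edge, a wooden plate 50 mm wide (y), 12 thick (x), standing 40 mm beyond the edge; the point is 14 mm from the tab's end, mid-width, mid-thickness. Axes turn with the flap: z from hinge to tab's end, y along the hinge, x from outer to inner face. Closed, the tab stands 260 to 300 mm above the worktop, free all round above the cupboard's roof.
- flap_hinge (a point): Middle of the hinge axis (along y), on the cupboard's front plane, 100 mm above the worktop. The flap is 232 mm wide, 12 thick, 160 from hinge to edge; its inner face passes through the axis, the outer face lies 12 mm outside it and becomes the underside. The tab point is 186 mm from the axis along the flap and 6 mm outside it. Axes turn with the flap.
- tin_tall: Bystander: upright tin, 58 mm in diameter, 72 mm high, left of the cupboard's front; origin under its centre.
- tin_flat: Bystander: flat tin, 86 mm in diameter, 40 mm high, right of the cupboard; origin under its centre. Beyond it a refrigerator, far taller than the arm works, walls off the right: its side runs about from (x 0.5, y -0.3) to (0.9, -0.1); an arm swinging in from the right must be drawn in first. Left, at about (0.47, 0.53), a kettle 215 mm high, and a canister at (0.635, 0.435).
- mug: Bystander: grey mug standing upside down, 80 mm in diameter with handle 112 mm, 102 mm high; origin under its centre.
- mandarin: Bystander: mandarin, 54 mm in diameter, 48 mm high; origin under its centre.
- garlic: Bystander: garlic bulb, 50 mm; origin under its centre.

How it is judged:
On the way, in this order (a step that is already met when the one before it is completed fails the run):
1. both supports are fully out while the flap is still up (value of joint each of support_left, support_right above 0.085 m and value of joint flap below 0.3 rad), for 0.2 s.
2. the flap stands about half-way open, let go of, with both supports out (value of joint each of support_left, support_right above 0.085 m and value of joint flap between 0.4 and 1.2 rad and contact force between each of the fingers, the arm and anything else below 0.1 N), for 0.2 s.
At the end, for the whole second after the job is handed in: The flap lies level on the supports (within about 0.05 rad), at rest and released; both supports are fully out (at least 85 of 100 mm); the bystanders stand where they were (value of joint each of support_left, support_right above 0.085 m and value of joint flap between 1.52 and 1.62 rad and velocity of joint flap below 0.05 rad/s); the robot touches nothing.
It fails at once if the flap is lowered beyond half-way while a support is not out (value of joint flap above 1.25 rad and value of joint any of support_left, support_right below 0.08 m).
It fails at once if the flap falls or is slammed (faster than 2.5 rad/s) (velocity of joint flap above 2.5 rad/s).
It fails at once if a bystander is disturbed (moved more than 30 mm) (distance of any of tin_tall, tin_flat, mug, mandarin, garlic from where it was at the start of the episode above 0.03 m).
It also fails if it takes over 72 s, if anything falls off the work surface, if the arm or the gripper's body presses on something with over 40 N, if the wrist force passes 120 N, or if a joint passes its speed limit or range.

## Robot

A 6-joint arm with a two-finger parallel gripper is mounted at the origin on a cart in front of the work surface, level with it; the furniture and walls round the work are solid. World frame = base frame: x ahead of the robot, y to its left, z up, the work surface at z = 0. Lengths are in m, angles in rad, forces in N, time in s.
With the tool pointing down it reaches from about 0.375 to 0.9 m from the base axis. Payload 3.1 kg.
Tool frame: the origin (TCP) lies at the very end of the fingers, on their centre line; the grasp point (between the pads) lies 19 mm behind it; z points along the fingers, y is the line along which they close (so a half turn about z gives the same grasp; the last joint's range is limited). The gripper opens to 87 mm and grips with 3 to 60 N. Pads are 19 mm wide; open, the fingers measure 117 mm over their backs; the gripper's body (75 mm by 190 mm) begins 51 mm behind the grasp point.
Start: joints at [0.952, 0.527, 1.433, -0, 1.181, -0.178], TCP at [0.267, 0.565, 0.223] pointing down, gripper open.
Joint ranges: [-3.08, 3.08], [-0.75, 2.2], [0.22, 2.44], [-1.43, 4.57], [0, 2.65], [-2.85, 2.85]. Speed limits (rad/s): [2.79, 2.79, 3.14, 3.14, 3.14, 3.14].

## Interface

Orientations are given as [roll, pitch, yaw] about the fixed x, y, z axes, in that order (R = Rz(yaw) Ry(pitch) Rx(roll)).
In Python, from cell import * gives the robot as it stands.
- The arm moves only by the tool play_rows, never from a script. Its argument "increments" is a list of rows, each a list of 3 entries, a list of its own where there are three numbers: the finger opening in cm, from 0 to 8.7, then the shift along the world's x, y, z in cm, then the turn about the world's z in degrees. In form: [[gripper, [tx, ty, tz], yaw], ...]. A call has exactly 5 rows; each row shifts and turns the commanded pose from where the row before left it; what a row does not reach is not made up. A row lasts 1/12 s, in which the tool goes at most 41.7 mm and 7.16 degrees, less where a joint would pass 70% of its speed; a pose out of reach is approached as far as the arm can. A call with a gripper value outside its range is refused whole. The fingers move at their own pace and stop on an object; the grip force is fixed at half the most. Time passes only in rows, so rows that do not move let the fingers close, or fill a call up. It gives the time, the measured TCP pose, the force, the opening and the grip force at its end, in the units of the state.
- read_state(): the state, without advancing time (a new reading comes with each control period).
- grab_frame(name): name is "scene" or "top"; returns the picture (480x640x3 uint8, red, green, blue); there is no depth.
- camera_model(name): a dict with "intrinsics" (3x3 intrinsics, pixels), "D" ([k1, k2, p1, p2, k3] as OpenCV has them; the pictures are not rectified), "world_from_camera" (4x4, takes a point from camera to world coordinates). Camera axes: x right, y up, looking along -z (the intrinsics and any distortion apply to the point x, -y, -z); pixel columns grow to the right and rows downward; lengths in m; the calibration is good to about 2 mm. A picture is of the moment at which its call begins. camera_model takes no time and is no camera call.
- finish_job(): hands the job in; it is judged then, once.
The state is a dict: "time": time; "q": joint angles; "qvel": joint speeds; "joint_efforts": joint torques, N m; "tool_pos": TCP position; "ee_rot": TCP orientation; "wrist_force": force on the tool from outside, world axes, zero at the start; "wrist_torque": the same for the moment, N m; "width": opening from 0.0 (shut) to 1.0 (fully open); "finger_force": force on a finger pad.
Only numpy, scipy, OpenCV 4.12 (cv2) and the standard library are available. Lean on these libraries where they do the work, as an engineer would, in place of code of your own. Each camera call takes 0.05 s, during which the arm holds its last target. There are 200 camera calls.

## Working session

There is one attempt and no reset: what is moved stays moved. The work goes in short steps, Python scripts to look and compute and a tool call to move; the robot and the scene stay as the last step left them, time stands still between calls to the robot, and variables do not carry over. Pictures are saved under pics/ and viewed, at most 10 in all, crops included, and the job is handed in when it is done.

Besides the shell and the picture viewer there is one more tool, called by a JSON object that holds its "name" and its "arguments", one argument or row to a line. play_rows: Moves the arm, as the interface text tells. Its arguments: {"type":"object","properties":{"increments":{"type":"array","items":{"type":"array"}}},"required":["increments"]}

```bash
mkdir -p pics; ls; python3 - <<'E'
from cell import *
import cv2,numpy as np
for n in ("scene","top"):
    cv2.imwrite(f"pics/{n}0.png",grab_frame(n)[:,:,::-1])
    c=camera_model(n);print(n,np.round(c["intrinsics"],1).tolist(),np.round(c["D"],4),np.round(c["world_from_camera"],3).tolist())
print(read_state())
E
```

```text
pics
scene [[443.9, 0.0, 315.7], [0.0, 443.9, 241.1], [0.0, 0.0, 1.0]] [0.0321 0.     0.     0.     0.    ] [[0.495, 0.646, -0.581, -0.023], [-0.869, 0.37, -0.328, -0.208], [0.003, 0.667, 0.745, 0.854], [0.0, 0.0, 0.0, 1.0]]
top [[559.4, 0.0, 316.7], [0.0, 559.4, 229.5], [0.0, 0.0, 1.0]] [-0.0481  0.      0.      0.      0.    ] [[0.012, 0.981, -0.192, 0.304], [-1.0, 0.01, -0.008, 0.085], [-0.006, 0.192, 0.981, 1.232], [0.0, 0.0, 0.0, 1.0]]
{'time': 0.1, 'q': array([ 9.51487559e-01,  5.28363761e-01,  1.43376333e+00,  1.26926443e-05,
        1.18141210e+00, -1.78493187e-01]), 'qvel': array([-0.00044203,  0.00056265, -0.00270004,  0.00048686, -0.00160888,
        0.00021643]), 'joint_efforts': array([-3.16864616e-04, -4.40983057e+01, -1.77151537e+01,  6.34827325e-02,
        5.34437061e-02, -4.51176606e-05]), 'tool_pos': array([0.26625253, 0.56472563, 0.22167874]), 'ee_rot': array([-3.13967912e+00, -3.57148677e-04,  2.70077190e+00]), 'wrist_force': array([ 0.2235653 , -0.18959376, -0.12134756]), 'wrist_torque': array([-0.00495014, -0.02275946,  0.03857926]), 'finger_force': 0.0, 'width': 1.0014166502338602}
```

View pics/scene0.png

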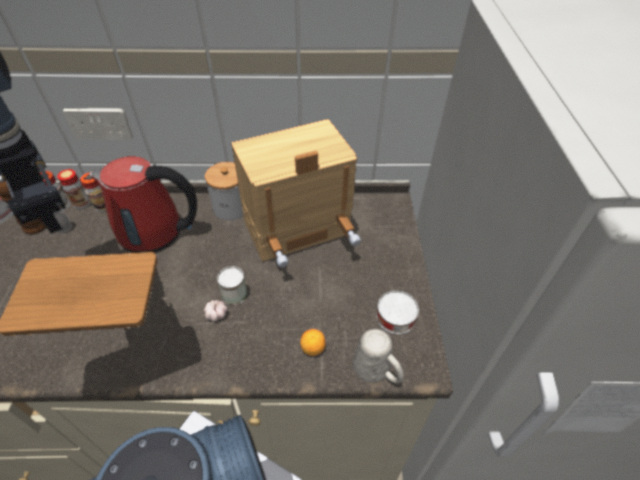

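View pics/top0.png

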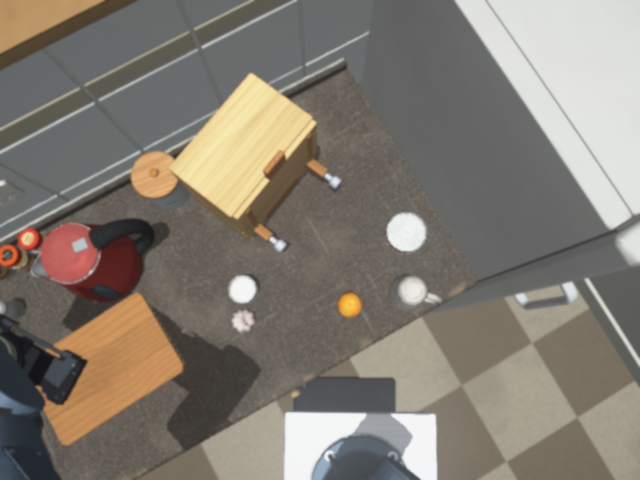

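The scene view shows the cupboard with its upright flap, with knobs at about (282,261) and (354,239) and the tab at (307,162). In the top view the knobs are at about (280,244) and (334,181), the tab at (273,163), and the tins, garlic, mandarin and mug stand in front. I'll enlarge crops to measure more accurately.

```bash
cat > h.py <<'E'
import cv2,numpy as np
from cell import *
def ray(n,uv):
    c=camera_model(n);K=np.array(c["intrinsics"]);D=np.array(c["D"]);T=np.array(c["world_from_camera"])
    p=cv2.undistortPoints(np.array([[uv]],float),K,D)[0,0]
    return T[:3,3],T[:3,:3]@np.array([p[0],-p[1],-1])
def at_z(n,uv,z):
    o,d=ray(n,uv);return o+d*(z-o[2])/d[2]
def proj(n,P):
    c=camera_model(n);K=np.array(c["intrinsics"]);D=np.array(c["D"]);T=np.linalg.inv(c["world_from_camera"])
    p=(T[:3,:3]@np.atleast_2d(P).T).T+T[:3,3];p=p*[1,-1,-1]
    return cv2.projectPoints(p,np.zeros(3),np.zeros(3),K,D)[0][:,0]
def crop(img,x,y,w,h,s,out):
    cv2.imwrite(out,cv2.resize(img[y:y+h,x:x+w],None,fx=s,fy=s,interpolation=cv2.INTER_CUBIC))
E
python3 - <<'E'
from h import *
a=cv2.imread("pics/top0.png");b=cv2.imread("pics/scene0.png")
crop(a,165,65,200,200,3,"pics/c1.png")
A=cv2.resize(b[115:275,225:375],None,fx=3.7,fy=3.7,interpolation=cv2.INTER_CUBIC);cv2.imwrite("pics/c2.png",A)
for nm,uv,z in [("kL",(280,244),.075),("kR",(334,181),.075),("tab",(273,163),.295),("r_bl",(172,168),.26),("r_bl2",(252,76),.26),("r_fr",(316,124),.26),("r_fl",(238,217),.26),("tall",(243,289),.072),("garlic",(243,321),.025),("mand",(349,305),.024),("mug",(412,290),.1),("flat",(406,231),.04)]:
    print(nm,np.round(at_z("top",uv,z),3))
E
```

```text
kL [0.498 0.172 0.075]
kR [0.636 0.059 0.075]
tab [0.604 0.171 0.295]
r_bl [0.605 0.358 0.26 ]
r_bl2 [0.786 0.219 0.26 ]
r_fr [0.691 0.097 0.26 ]
r_fl [0.515 0.234 0.26 ]
tall [0.403 0.246 0.072]
garlic [0.338 0.251 0.025]
mand [0.375 0.024 0.024]
mug [ 0.402 -0.099  0.1  ]
flat [ 0.535 -0.098  0.04 ]
```

View pics/c1.png

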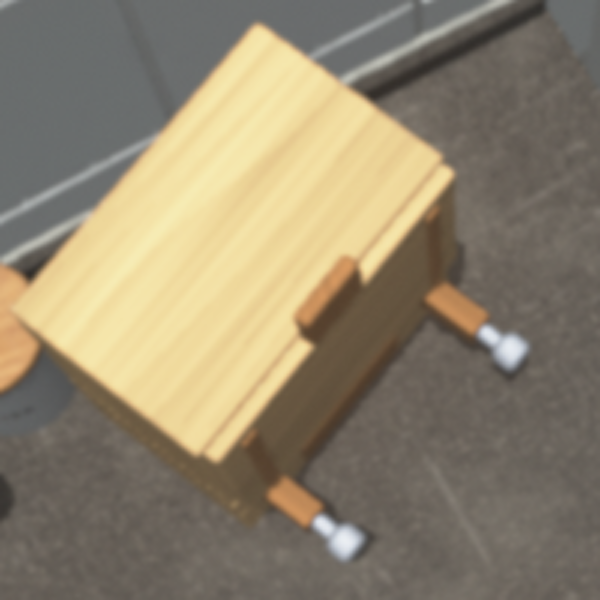

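View pics/c2.png

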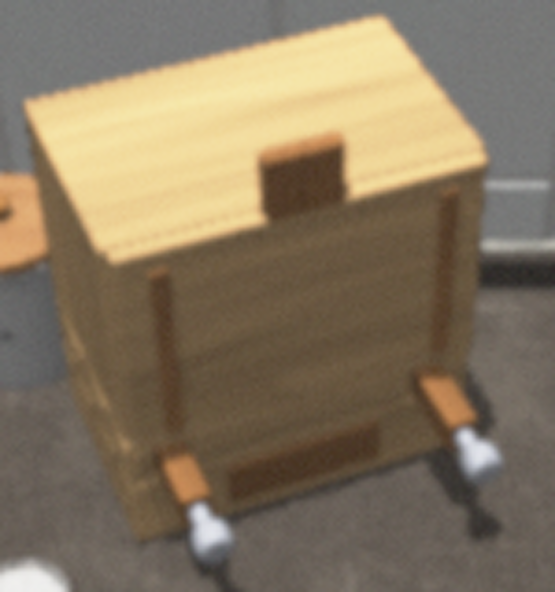

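The crops show the roof corners, both knobs (each a little way out) and the tab top clearly. Next I fit the cupboard pose to these points.

```bash
cat > fit.py <<'E'
from h import *
from scipy.optimize import least_squares
def W(p,P):
    c,s=np.cos(p[2]),np.sin(p[2]);return np.array([p[0]+c*P[0]-s*P[1],p[1]+s*P[0]+c*P[1],P[2]])
def tabp(th,l,o):  # l along flap, o outside
    return np.array([-l*np.sin(th)-o*np.cos(th),0,.1+l*np.cos(th)-o*np.sin(th)])
if __name__=="__main__":
    T=lambda u,v:(165+u/3,65+v/3); S=lambda u,v:(225+u/3.7,115+v/3.7)
    def model(p):
        kL=(-.07-p[3],.09,.075);kR=(-.07-p[4],-.09,.075);tt=tabp(p[5],.2,.006)
        return [("top",T(14,313),(.15,.12,.26)),("top",T(260,24),(.15,-.12,.26)),("top",T(442,158),(0,-.12,.26)),("top",T(200,455),(0,.12,.26)),
        ("scene",S(25,100),(.15,.12,.26)),("scene",S(383,15),(.15,-.12,.26)),("top",T(345,540),kL),("top",T(510,352),kR),("scene",S(211,540),kL),("scene",S(480,458),kR),
        ("top",T(328,292),tt),("scene",S(302,145),tt)]
    f=lambda p:np.concatenate([proj(n,W(p,P))[0]-np.array(uv) for n,uv,P in model(p)])
    r=least_squares(f,[.6,.165,-.65,.01,.01,.05]);p=r.x
    print(np.round(p,4));print(np.round(r.fun.reshape(-1,2),1).tolist())
    np.save("p.npy",p)
    print("front dir",np.cos(p[2]),np.sin(p[2]),"deg",np.degrees(p[2]))
    for k,P in [("kL",(-.07-p[3],.09,.075)),("kR",(-.07-p[4],-.09,.075)),("kLout",(-.17,.09,.075)),("kRout",(-.17,-.09,.075)),("tab",tabp(p[5],.186,.006)),("tab.8",tabp(.8,.186,.006)),("tab1.57",tabp(1.571,.186,.006)),("edge1.57",(-.2,0,.1))]: print(k,np.round(W(p,P),4))
E
python3 fit.py
```

```text
[ 6.083e-01  1.727e-01  9.242e-01 -8.000e-04  6.400e-03 -1.200e-03]
[[-1.4, -0.5], [-0.3, -1.1], [2.0, -0.2], [0.1, 1.4], [-1.1, 0.3], [0.0, -0.3], [-0.0, 0.4], [-0.2, -0.6], [0.1, -0.3], [-0.1, 0.8], [0.1, -0.5], [0.2, 0.3]]
front dir 0.6025090577610945 0.798112044337033 deg 52.950192187461376
kL [0.4948 0.1717 0.075 ]
kR [0.6341 0.0574 0.075 ]
kLout [0.4341 0.0912 0.075 ]
kRout [ 0.5777 -0.0172  0.075 ]
tab [0.6049 0.1681 0.286 ]
tab.8 [0.5254 0.0628 0.2253]
tab1.57 [0.4963 0.0242 0.094 ]
edge1.57 [0.4878 0.013  0.1   ]
```

{"name": "play_rows", "arguments": {
  "increments": [
    [8.7, [1.3, -2.9, 0.5], -6.8],
    [8.7, [1.3, -2.9, 0.5], -6.8],
    [8.7, [1.3, -2.9, 0], -6.8],
    [8.7, [1.3, -2.9, 0], -6.8],
    [8.7, [1.3, -2.9, 0], -6.8]
  ]
}}

```text
time: 0.52
tool_pos: [0.3316, 0.4188, 0.2322]
ee_rot: [-3.141, 0.0, 2.102]
wrist_force: [-0.4, 0.5, -0.4]
width: 0.998
finger_force: 0.0
```

{"name": "play_rows", "arguments": {
  "increments": [
    [8.7, [1.3, -2.9, 0], -6.8],
    [8.7, [1.3, -2.9, 0], -6.8],
    [8.7, [1.3, -2.9, 0], -6.8],
    [8.7, [1.3, -2.9, 0], -6.8],
    [8.7, [1.3, -2.9, 0], -6.8]
  ]
}}

```text
time: 0.93
tool_pos: [0.3967, 0.2737, 0.2323]
ee_rot: [-3.141, 0.0, 1.508]
wrist_force: [-0.0, -0.2, -0.0]
width: 1.001
finger_force: 0.0
```

{"name": "play_rows", "arguments": {
  "increments": [
    [6, [1.3, -2.9, -1], -6.8],
    [6, [1.3, -2.9, -1], -6.8],
    [6, [1.3, -2.9, -1], -6.8],
    [6, [1.3, -2.9, -1], -6.8],
    [6, [1.3, -2.9, -1], -6.8]
  ]
}}

```text
time: 1.35
tool_pos: [0.4618, 0.1288, 0.182]
ee_rot: [-3.141, 0.0, 0.915]
wrist_force: [0.3, 1.3, 0.3]
width: 0.729
finger_force: 0.0
```

{"name": "play_rows", "arguments": {
  "increments": [
    [6, [0, 0, 0], 0],
    [6, [0, 0, 0], 0],
    [6, [0, 0, 0], 0],
    [6, [0, 0, 0], 0],
    [6, [0, 0, 0], 0]
  ]
}}

```text
time: 1.77
tool_pos: [0.4611, 0.1314, 0.1829]
ee_rot: [3.142, -0.0, 0.923]
wrist_force: [0.6, -0.1, 0.0]
width: 0.693
finger_force: 0.0
```

{"name": "play_rows", "arguments": {
  "increments": [
    [6, [1.7, 2.0, 0], 0],
    [6, [1.7, 2.0, 0], 0],
    [6, [0, 0, -3], 0],
    [6, [0, 0, -3], 0],
    [6, [0, 0, -3], 0]
  ]
}}

```text
time: 2.18
tool_pos: [0.4962, 0.1721, 0.0925]
ee_rot: [3.139, -0.002, 0.924]
wrist_force: [-0.2, 1.0, 0.5]
width: 0.69
finger_force: 0.0
```

{"name": "play_rows", "arguments": {
  "increments": [
    [6, [0, 0, -2], 0],
    [6, [0, 0, -1.6], 0],
    [6, [0, 0, 0], 0],
    [6, [0, 0, 0], 0],
    [6, [0, 0, 0], 0]
  ]
}}

```text
time: 2.6
tool_pos: [0.4962, 0.171, 0.0575]
ee_rot: [3.14, -0.001, 0.922]
wrist_force: [0.4, -0.2, 0.5]
width: 0.685
finger_force: 0.0
```

```bash
python3 - <<'E'
from h import *
s=read_state();print(s["tool_pos"],s["wrist_force"])
a=grab_frame("top")[:,:,::-1];b=grab_frame("scene")[:,:,::-1]
f=lambda im,x,y:cv2.resize(im[y:y+120,x:x+120],(400,400),interpolation=cv2.INTER_CUBIC)
cv2.imwrite("pics/g1.png",np.hstack([f(a,220,170),f(b,225,190)]))
E
```

```text
[0.49617749 0.17099936 0.05750949] [ 0.39433488 -0.23877739  0.48859877]
```

View pics/g1.png

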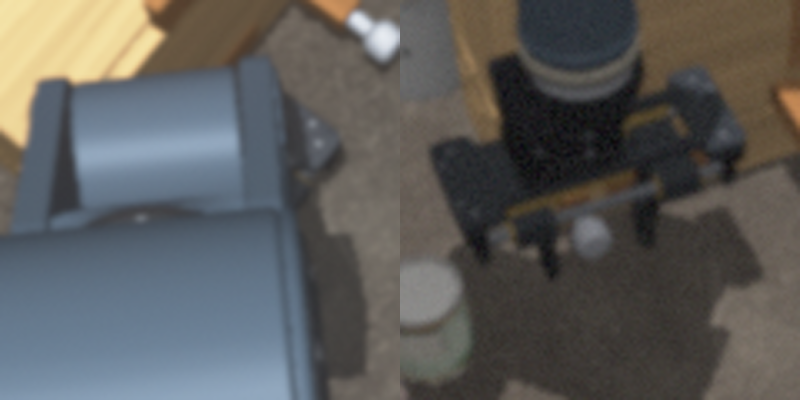

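The scene crop (right half) shows the knob at about (590,237), centred between the two open fingers. I'll close and pull.

{"name": "play_rows", "arguments": {
  "increments": [
    [0, [0, 0, 0], 0],
    [0, [0, 0, 0], 0],
    [0, [0, 0, 0], 0],
    [0, [0, 0, 0], 0],
    [0, [0, 0, 0], 0]
  ]
}}

```text
time: 3.12
tool_pos: [0.4957, 0.1702, 0.0568]
ee_rot: [3.141, -0.0, 0.92]
wrist_force: [0.7, -0.4, 0.6]
width: 0.396
finger_force: 0.0
```

{"name": "play_rows", "arguments": {
  "increments": [
    [0, [-0.4, -0.5, 0], 0],
    [0, [-0.7, -0.9, 0], 0],
    [0, [-0.7, -0.9, 0], 0],
    [0, [-0.7, -0.9, 0], 0],
    [0, [-0.7, -0.9, 0], 0]
  ]
}}

```text
time: 3.53
tool_pos: [0.4614, 0.1293, 0.0566]
ee_rot: [-3.139, 0.001, 0.92]
wrist_force: [-2.5, 5.0, 3.0]
width: 0.269
finger_force: 30.0
```

```bash
python3 - <<'E'
from h import *
b=grab_frame("scene")[:,:,::-1]
cv2.imwrite("pics/g2.png",cv2.resize(b[190:320,205:345],(560,520),interpolation=cv2.INTER_CUBIC))
s=read_state();print(s["tool_pos"],s["wrist_force"],s["width"],s["finger_force"])
E
```

```text
[0.46013991 0.12768057 0.05652547] [-3.47892753 -0.63812308  4.62645202] 0.26713611794671954 29.974829364637117
```

View pics/g2.png

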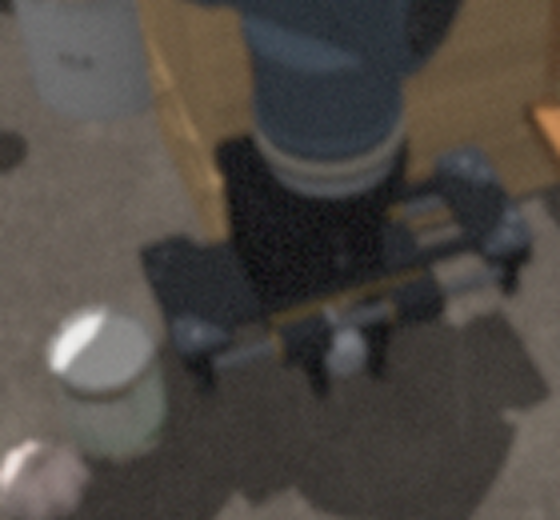

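The knob is held between the fingers, at about (292,278) in the full picture, and it has moved out. I check how far.

```bash
python3 - <<'E'
from fit import *
p=np.load("p.npy")
c,s=np.cos(p[2]),np.sin(p[2])
k=at_z("scene",(291.8,278.3),.075);t=np.array([.4601,.1277])
for q in (k[:2],t,np.array([.402,.05])):
    d=q-p[:2];print(np.round([c*d[0]+s*d[1],-s*d[0]+c*d[1]],4))
E
```

```text
[-0.1244  0.0879]
[-0.1252  0.0912]
[-0.2222  0.0908]
```

{"name": "play_rows", "arguments": {
  "increments": [
    [0, [-0.6, -0.8, 0], 0],
    [0, [-0.6, -0.8, 0], 0],
    [0, [-0.6, -0.8, 0], 0],
    [0, [-0.6, -0.8, 0], 0],
    [0, [-0.4, -0.5, 0], 0]
  ]
}}

```text
time: 4.0
tool_pos: [0.4344, 0.0929, 0.0566]
ee_rot: [-3.139, -0.001, 0.917]
wrist_force: [3.7, 36.8, -0.1]
width: 0.266
finger_force: 30.0
```

{"name": "play_rows", "arguments": {
  "increments": [
    [0, [0, 0, 0], 0],
    [0, [0, 0, 0], 0],
    [5, [0, 0, 0], 0],
    [5, [0, 0, 0], 0],
    [5, [0, 0, 0], 0]
  ]
}}

```text
time: 4.42
tool_pos: [0.4366, 0.0918, 0.0565]
ee_rot: [3.14, -0.001, 0.921]
wrist_force: [0.3, -0.9, 0.3]
width: 0.414
finger_force: 0.0
```

```bash
python3 - <<'E'
from fit import *
p=np.load("p.npy")
c,s=np.cos(p[2]),np.sin(p[2]);S=read_state();print(S["tool_pos"],S["wrist_force"],S["width"])
d=S["tool_pos"][:2]-p[:2];print(np.round([c*d[0]+s*d[1],-s*d[0]+c*d[1]],4))
E
```

```text
[0.43664817 0.09184015 0.05654671] [ 0.25257677 -0.86426114  0.32689661] 0.41353644289122493
[-0.168   0.0883]
```

Reaching 37 N at the end means the left support hit its stop, so it is fully out. Now the right one.

{"name": "play_rows", "arguments": {
  "increments": [
    [5, [0, 0, 0], 0],
    [6, [0, 0, 3.5], 0],
    [6, [0, 0, 3.5], 0],
    [6, [3.3, -0.6, 0], 0],
    [6, [3.3, -0.6, 0], 0]
  ]
}}

```text
time: 4.83
tool_pos: [0.5024, 0.08, 0.129]
ee_rot: [3.138, -0.002, 0.921]
wrist_force: [1.1, -0.3, 0.3]
width: 0.674
finger_force: 0.0
```

{"name": "play_rows", "arguments": {
  "increments": [
    [6, [3.3, -0.6, 0], 0],
    [6, [3.3, -0.6, 0], 0],
    [6, [3.3, -0.6, 0], 0],
    [6, [3.2, -0.4, 0], 0],
    [6, [0, 0, 0], 0]
  ]
}}

```text
time: 5.25
tool_pos: [0.6409, 0.0559, 0.1272]
ee_rot: [3.132, -0.006, 0.919]
wrist_force: [1.5, 0.3, 0.2]
width: 0.688
finger_force: 0.0
```

{"name": "play_rows", "arguments": {
  "increments": [
    [6, [0, 0, 0], 0],
    [6, [0, 0, -2], 0],
    [6, [0, 0, -3], 0],
    [6, [0, 0, -2], 0],
    [6, [0, 0, 0], 0]
  ]
}}

```text
time: 5.67
tool_pos: [0.6272, 0.0585, 0.0521]
ee_rot: [-3.132, 0.006, 0.921]
wrist_force: [-1.1, 0.2, -0.2]
width: 0.692
finger_force: 0.0
```

{"name": "play_rows", "arguments": {
  "increments": [
    [0, [0, 0, 0], 0],
    [0, [0, 0, 0], 0],
    [0, [0, 0, 0], 0],
    [0, [0, 0, 0], 0],
    [0, [0, 0, 0], 0]
  ]
}}

```text
time: 6.08
tool_pos: [0.6334, 0.0582, 0.058]
ee_rot: [3.14, -0.001, 0.921]
wrist_force: [0.3, -0.5, 0.3]
width: 0.399
finger_force: 0.0
```

{"name": "play_rows", "arguments": {
  "increments": [
    [0, [0, 0, 0], 0],
    [0, [0, 0, 0], 0],
    [0, [0, 0, 0], 0],
    [0, [-0.3, -0.4, 0], 0],
    [0, [-0.6, -0.8, 0], 0]
  ]
}}

```text
time: 6.5
tool_pos: [0.6249, 0.047, 0.0573]
ee_rot: [3.139, -0.003, 0.921]
wrist_force: [1.4, 1.9, 4.1]
width: 0.272
finger_force: 30.0
```

{"name": "play_rows", "arguments": {
  "increments": [
    [0, [-0.6, -0.8, 0], 0],
    [0, [-0.6, -0.8, 0], 0],
    [0, [-0.6, -0.8, 0], 0],
    [0, [-0.6, -0.8, 0], 0],
    [0, [-0.6, -0.8, 0], 0]
  ]
}}

```text
time: 6.92
tool_pos: [0.5933, 0.0053, 0.0572]
ee_rot: [3.141, -0.001, 0.92]
wrist_force: [1.6, 1.8, 5.8]
width: 0.269
finger_force: 30.0
```

{"name": "play_rows", "arguments": {
  "increments": [
    [0, [-0.6, -0.8, 0], 0],
    [0, [-0.5, -0.65, 0], 0],
    [0, [-0.3, -0.4, 0], 0],
    [0, [-0.2, -0.3, 0], 0],
    [0, [0, 0, 0], 0]
  ]
}}

```text
time: 7.33
tool_pos: [0.5797, -0.0129, 0.0573]
ee_rot: [3.14, -0.008, 0.916]
wrist_force: [7.7, 14.1, 2.9]
width: 0.27
finger_force: 30.0
```

{"name": "play_rows", "arguments": {
  "increments": [
    [6, [0, 0, 0], 0],
    [6, [0, 0, 0], 0],
    [6, [0, 0, 0], 0],
    [6, [0, 0, 0], 0],
    [6, [0, 0, 2], 0]
  ]
}}

```text
time: 7.75
tool_pos: [0.574, -0.0154, 0.0733]
ee_rot: [-3.134, 0.004, 0.92]
wrist_force: [-0.7, -0.7, 0.7]
width: 0.562
finger_force: 0.0
```

{"name": "play_rows", "arguments": {
  "increments": [
    [8.7, [0, 0, 3.5], 0],
    [8.7, [0, 0, 3.5], 0],
    [8.7, [0, 0, 3.5], 0],
    [8.7, [0, 0, 3.5], 0],
    [8.7, [0, 0, 3.5], 0]
  ]
}}

```text
time: 8.17
tool_pos: [0.5765, -0.0158, 0.2527]
ee_rot: [-3.14, 0.001, 0.92]
wrist_force: [0.1, -0.5, -0.3]
width: 0.938
finger_force: 0.0
```

{"name": "play_rows", "arguments": {
  "increments": [
    [8.7, [0, 0, 3.5], 0],
    [8.7, [0, 0, 3.5], 0],
    [8.7, [0, 0, 0], 0],
    [8.7, [0, 0, 0], 0],
    [8.7, [0, 0, 0], 0]
  ]
}}

```text
time: 8.58
tool_pos: [0.5766, -0.0156, 0.3207]
ee_rot: [-3.14, 0.001, 0.92]
wrist_force: [-0.3, 0.5, 0.2]
width: 1.001
finger_force: 0.0
```

```bash
python3 - <<'E'
from h import *
s=read_state();print(s["tool_pos"],s["wrist_force"],s["width"])
a=grab_frame("top")[:,:,::-1];b=grab_frame("scene")[:,:,::-1]
f=lambda im,x,y:cv2.resize(im[y:y+200,x:x+160],(400,500),interpolation=cv2.INTER_CUBIC)
cv2.imwrite("pics/g3.png",np.hstack([f(a,220,110),f(b,225,130)]))
E
```

```text
[ 0.57657137 -0.01557071  0.32072833] [-0.33059851  0.49219673  0.19379532] 1.0011869154807862
```

View pics/g3.png

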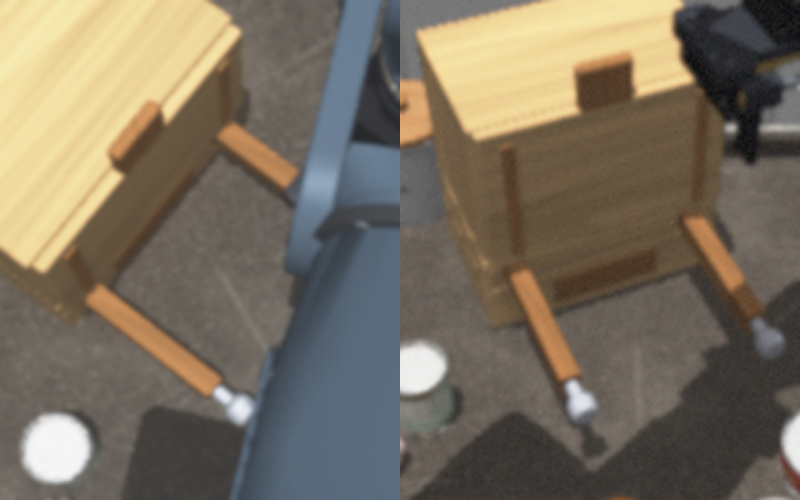

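Both supports are well out: in the full scene frame the knobs are at about (297,291) and (372,266). The tab is untouched at about (306,162). I'll compute the travel and the flap arc.

```bash
python3 - <<'E'
from fit import *
p=np.load("p.npy");c,s=np.cos(p[2]),np.sin(p[2])
for uv in ((297.4,290.8),(372.2,266)):
    d=at_z("scene",uv,.075)[:2]-p[:2];print(np.round([-(c*d[0]+s*d[1])-.07,-s*d[0]+c*d[1]],4))
prev=None
for th in [0,.08,.16,.24,.32,.4,.48,.56,.64,.72,.8,.88,.96,1.04,1.12,1.2,1.28,1.36,1.44,1.52,1.575]:
    w=(W(p,tabp(th,.187,.006))-[0,0,.019])*100
    print(th,np.round(w,2),None if prev is None else np.round(w-prev,2));prev=w
E
```

```text
[0.0903 0.0889]
[ 0.0932 -0.0904]
0 [60.47 16.79 26.8 ] None
0.08 [59.57 15.6  26.69] [-0.9  -1.19 -0.11]
0.16 [58.68 14.42 26.47] [-0.89 -1.18 -0.23]
0.24 [57.8  13.25 26.12] [-0.88 -1.16 -0.34]
0.32 [56.95 12.12 25.66] [-0.86 -1.14 -0.46]
0.4 [56.11 11.01 25.09] [-0.83 -1.1  -0.57]
0.48 [55.31  9.95 24.41] [-0.8  -1.06 -0.68]
0.56 [54.54  8.93 23.62] [-0.77 -1.02 -0.78]
0.64 [53.81  7.97 22.74] [-0.73 -0.96 -0.88]
0.72 [53.13  7.07 21.76] [-0.68 -0.9  -0.98]
0.8 [52.5   6.23 20.7 ] [-0.63 -0.84 -1.07]
0.88 [51.92  5.46 19.55] [-0.58 -0.77 -1.15]
0.96 [51.4   4.77 18.33] [-0.52 -0.69 -1.22]
1.04 [50.93  4.15 17.05] [-0.46 -0.61 -1.28]
1.12 [50.53  3.62 15.71] [-0.4  -0.53 -1.34]
1.2 [50.2   3.18 14.32] [-0.33 -0.44 -1.39]
1.28 [49.94  2.83 12.89] [-0.27 -0.35 -1.43]
1.36 [49.74  2.57 11.43] [-0.2  -0.26 -1.46]
1.44 [49.62  2.41  9.94] [-0.12 -0.17 -1.48]
1.52 [49.56  2.34  8.45] [-0.05 -0.07 -1.49]
1.575 [49.57  2.34  7.42] [ 0.01  0.01 -1.03]
```

{"name": "play_rows", "arguments": {
  "increments": [
    [8.7, [0.4, 2.6, 0.3], 0],
    [8.7, [0.6, 3.8, 0], 0],
    [8.7, [0.6, 4.0, 0], 0],
    [8.7, [0.6, 4.0, 0], 0],
    [8.7, [0.6, 4.0, 0], 0]
  ]
}}

```text
time: 9.1
tool_pos: [0.6048, 0.17, 0.3223]
ee_rot: [-3.139, 0.003, 0.92]
wrist_force: [-0.5, -1.0, -0.2]
width: 1.0
finger_force: 0.0
```

{"name": "play_rows", "arguments": {
  "increments": [
    [8.7, [0, 0, 0], 0],
    [8.7, [0, 0, -1.5], 0],
    [8.7, [0, 0, -2], 0],
    [8.7, [0, 0, -2], 0],
    [8.7, [0, 0, 0], 0]
  ]
}}

```text
time: 9.52
tool_pos: [0.6018, 0.168, 0.2633]
ee_rot: [-3.132, 0.009, 0.921]
wrist_force: [-0.2, 0.5, -1.1]
width: 0.998
finger_force: 0.0
```

{"name": "play_rows", "arguments": {
  "increments": [
    [8.7, [0, 0, 0], 0],
    [8.7, [0, 0, 0], 0],
    [4, [0, 0, 0], 0],
    [4, [0, 0, 0], 0],
    [4, [0, 0, 0], 0]
  ]
}}

```text
time: 9.93
tool_pos: [0.6062, 0.1687, 0.2707]
ee_rot: [3.14, -0.001, 0.92]
wrist_force: [0.4, -0.6, 0.2]
width: 0.853
finger_force: 0.0
```

{"name": "play_rows", "arguments": {
  "increments": [
    [4, [0, 0, 0], 0],
    [4, [0, 0, 0], 0],
    [4, [0, 0, 0], 0],
    [4, [0, 0, 0], 0],
    [4, [0, 0, 0], 0]
  ]
}}

```text
time: 10.35
tool_pos: [0.6046, 0.1695, 0.2697]
ee_rot: [-3.139, 0.0, 0.921]
wrist_force: [-2.8, 2.2, 2.9]
width: 0.575
finger_force: 30.0
```

{"name": "play_rows", "arguments": {
  "increments": [
    [4, [-0.9, -1.2, -0.1], 0],
    [4, [-0.9, -1.2, -0.2], 0],
    [4, [-0.9, -1.2, -0.35], 0],
    [4, [-0.85, -1.1, -0.45], 0],
    [4, [-0.8, -1.1, -0.6], 0]
  ]
}}

```text
time: 10.77
tool_pos: [0.5617, 0.1126, 0.2531]
ee_rot: [-3.14, -0.004, 0.921]
wrist_force: [-2.1, 5.6, 2.6]
width: 0.571
finger_force: 30.0
```

{"name": "play_rows", "arguments": {
  "increments": [
    [4, [-0.8, -1.1, -0.7], 0],
    [4, [-0.8, -1.0, -0.8], 0],
    [4, [-0.7, -0.95, -0.9], 0],
    [4, [-0.7, -0.9, -1.0], 0],
    [4, [-0.6, -0.8, -1.05], 0]
  ]
}}

```text
time: 11.18
tool_pos: [0.5248, 0.0638, 0.2083]
ee_rot: [-3.14, -0.001, 0.921]
wrist_force: [-3.0, 3.0, 4.3]
width: 0.569
finger_force: 30.0
```

{"name": "play_rows", "arguments": {
  "increments": [
    [4, [0, 0, 0], 0],
    [4, [0, 0, 0], 0],
    [8.7, [0, 0, 0], 0],
    [8.7, [0, 0, 0], 0],
    [8.7, [0, 0, 0], 0]
  ]
}}

```text
time: 11.6
tool_pos: [0.5283, 0.0633, 0.2089]
ee_rot: [3.138, -0.002, 0.921]
wrist_force: [-0.2, -0.4, -0.1]
width: 0.716
finger_force: 0.0
```

{"name": "play_rows", "arguments": {
  "increments": [
    [8.7, [0, 0, 0], 0],
    [8.7, [0, 0, 0], 0],
    [8.7, [0, 0, 0], 0],
    [8.7, [0, 0, 0], 0],
    [8.7, [0, 0, 0], 0]
  ]
}}

```text
time: 12.02
tool_pos: [0.5263, 0.0632, 0.2081]
ee_rot: [3.141, -0.0, 0.921]
wrist_force: [-0.4, 0.7, -0.3]
width: 0.988
finger_force: 0.0
```

```bash
python3 - <<'E'
from h import *
s=read_state();print(s["tool_pos"],s["wrist_force"],s["width"],s["finger_force"])
b=grab_frame("scene")[:,:,::-1]
cv2.imwrite("pics/g4.png",cv2.resize(b[120:320,215:415],(600,600),interpolation=cv2.INTER_CUBIC))
E
```

```text
[0.52631534 0.06324724 0.20814429] [-0.36284031  0.65307897 -0.33831505] 0.9881075445095548 0.0
```

View pics/g4.png

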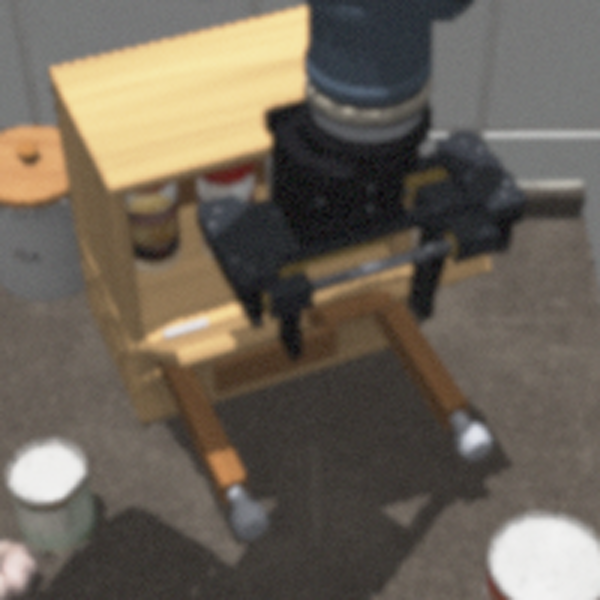

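The scene shows the flap tipped about half-way and released, with the tab free between the open fingers (about (340,310) in the crop) and both supports out. I'll lift clear, come back down, and take the fresh hold.

{"name": "play_rows", "arguments": {
  "increments": [
    [8.7, [0, 0, 2.5], 0],
    [8.7, [0, 0, 2.5], 0],
    [8.7, [0, 0, 0], 0],
    [8.7, [0, 0, 0], 0],
    [8.7, [0, 0, 0], 0]
  ]
}}

```text
time: 12.48
tool_pos: [0.5256, 0.0633, 0.2576]
ee_rot: [-3.141, 0.0, 0.921]
wrist_force: [0.6, -0.0, -0.1]
width: 0.996
finger_force: 0.0
```

{"name": "play_rows", "arguments": {
  "increments": [
    [8.7, [0, 0, -2.5], 0],
    [8.7, [0, 0, -2.5], 0],
    [8.7, [0, 0, 0], 0],
    [8.7, [0, 0, 0], 0],
    [4, [0, 0, 0], 0]
  ]
}}

```text
time: 12.9
tool_pos: [0.5263, 0.0632, 0.2081]
ee_rot: [-3.141, 0.0, 0.921]
wrist_force: [0.6, -0.0, 1.0]
width: 0.972
finger_force: 0.0
```

{"name": "play_rows", "arguments": {
  "increments": [
    [4, [0, 0, 0], 0],
    [4, [0, 0, 0], 0],
    [4, [0, 0, 0], 0],
    [4, [0, 0, 0], 0],
    [4, [0, 0, 0], 0]
  ]
}}

```text
time: 13.32
tool_pos: [0.5263, 0.0632, 0.2085]
ee_rot: [3.141, -0.0, 0.921]
wrist_force: [-0.4, 0.6, 1.0]
width: 0.633
finger_force: 0.0
```

{"name": "play_rows", "arguments": {
  "increments": [
    [4, [0, 0, 0], 0],
    [4, [0, 0, 0], 0],
    [4, [0, 0, 0], 0],
    [4, [0, 0, 0], 0],
    [4, [0, 0, 0], 0]
  ]
}}

```text
time: 13.73
tool_pos: [0.5247, 0.0638, 0.2079]
ee_rot: [-3.139, 0.001, 0.92]
wrist_force: [-3.9, 2.1, 3.0]
width: 0.57
finger_force: 30.0
```

{"name": "play_rows", "arguments": {
  "increments": [
    [4, [-0.6, -0.8, -1.15], 0],
    [4, [-0.5, -0.7, -1.2], 0],
    [4, [-0.5, -0.6, -1.3], 0],
    [4, [-0.4, -0.5, -1.35], 0],
    [4, [-0.35, -0.45, -1.4], 0]
  ]
}}

```text
time: 14.15
tool_pos: [0.5017, 0.0333, 0.1436]
ee_rot: [-3.14, -0.001, 0.92]
wrist_force: [-3.5, 4.7, 2.4]
width: 0.572
finger_force: 30.0
```

{"name": "play_rows", "arguments": {
  "increments": [
    [4, [-0.3, -0.35, -1.4], 0],
    [4, [-0.2, -0.25, -1.4], 0],
    [4, [-0.1, -0.15, -1.4], 0],
    [4, [-0.05, -0.05, -1.2], 0],
    [4, [0, 0, -0.6], 0]
  ]
}}

```text
time: 14.57
tool_pos: [0.4951, 0.0246, 0.0827]
ee_rot: [-3.14, 0.002, 0.921]
wrist_force: [-3.3, 0.4, 3.1]
width: 0.571
finger_force: 30.0
```

{"name": "play_rows", "arguments": {
  "increments": [
    [4, [0, 0, -0.4], 0],
    [4, [0, 0, -0.2], 0],
    [4, [0, 0, -0.2], 0],
    [4, [0, 0, 0], 0],
    [4, [0, 0, 0], 0]
  ]
}}

```text
time: 14.98
tool_pos: [0.4952, 0.0247, 0.0758]
ee_rot: [-3.14, 0.001, 0.921]
wrist_force: [-4.7, -0.8, -1.6]
width: 0.57
finger_force: 30.0
```

{"name": "play_rows", "arguments": {
  "increments": [
    [4, [0, 0, -0.2], 0],
    [4, [0, 0, -0.1], 0],
    [4, [0, 0, 0], 0],
    [4, [0, 0, 0], 0],
    [4, [0, 0, 0], 0]
  ]
}}

```text
time: 15.4
tool_pos: [0.4953, 0.0247, 0.0742]
ee_rot: [-3.141, 0.001, 0.921]
wrist_force: [-7.8, -1.3, 7.6]
width: 0.57
finger_force: 30.0
```

{"name": "play_rows", "arguments": {
  "increments": [
    [4, [0, 0, -0.2], 0],
    [4, [0, 0, -0.1], 0],
    [4, [0, 0, 0], 0],
    [4, [0, 0, 0], 0],
    [4, [0, 0, 0], 0]
  ]
}}

```text
time: 15.82
tool_pos: [0.4954, 0.0248, 0.0735]
ee_rot: [3.141, 0.0, 0.922]
wrist_force: [-10.5, -0.2, 29.1]
width: 0.572
finger_force: 30.0
```

It now meets 29 N, so the flap is resting on the supports. I'll ease off, release and lift away.

{"name": "play_rows", "arguments": {
  "increments": [
    [4, [0, 0, 0.3], 0],
    [4, [0, 0, 0], 0],
    [8.7, [0, 0, 0], 0],
    [8.7, [0, 0, 0], 0],
    [8.7, [0, 0, 0], 0]
  ]
}}

```text
time: 16.23
tool_pos: [0.4991, 0.0242, 0.0738]
ee_rot: [3.136, -0.003, 0.92]
wrist_force: [0.1, 0.0, 0.7]
width: 0.719
finger_force: 0.0
```

{"name": "play_rows", "arguments": {
  "increments": [
    [8.7, [0, 0, 0], 0],
    [8.7, [0, 0, 0], 0],
    [8.7, [0, 0, 0], 0],
    [8.7, [0, 0, 2], 0],
    [8.7, [0, 0, 3], 0]
  ]
}}

```text
time: 16.65
tool_pos: [0.4943, 0.025, 0.1213]
ee_rot: [-3.136, 0.003, 0.92]
wrist_force: [0.5, 1.2, -0.2]
width: 0.983
finger_force: 0.0
```

{"name": "play_rows", "arguments": {
  "increments": [
    [8.7, [0, 0, 3.5], 0],
    [8.7, [0, 0, 3.5], 0],
    [8.7, [0, 0, 3.5], 0],
    [8.7, [0, 0, 0], 0],
    [8.7, [0, 0, 0], 0]
  ]
}}

```text
time: 17.07
tool_pos: [0.4978, 0.0245, 0.2302]
ee_rot: [3.136, -0.003, 0.921]
wrist_force: [-0.3, 0.6, -0.2]
width: 0.998
finger_force: 0.0
```

```bash
python3 - <<'E'
from fit import *
s=read_state();print(s["tool_pos"],s["wrist_force"],s["width"],s["finger_force"])
b=np.ascontiguousarray(grab_frame("scene")[:,:,::-1]);p=np.load("p.npy");x,y=205,180
b=cv2.resize(b[y:y+160,x:x+200],None,fx=4,fy=4,interpolation=cv2.INTER_CUBIC)
# expected level flap: upper-face edge corners and tab end (green), supports' knobs at full travel (red)
for P,col in [((-.16,.116,.1),(0,255,0)),((-.16,-.116,.1),(0,255,0)),((-.2,.025,.1),(0,255,0)),((-.2,-.025,.1),(0,255,0)),((-.17,.09,.075),(0,0,255)),((-.17,-.09,.075),(0,0,255))]:
    u=proj("scene",W(p,P))[0];cv2.circle(b,tuple(int(v) for v in (u-[x,y])*4),4,col,1)
cv2.imwrite("pics/g5.png",b)
E
```

```text
[0.49784221 0.02450026 0.23024783] [-0.30566927  0.58954343 -0.22375743] 0.9979111666849481 0.0
```

View pics/g5.png

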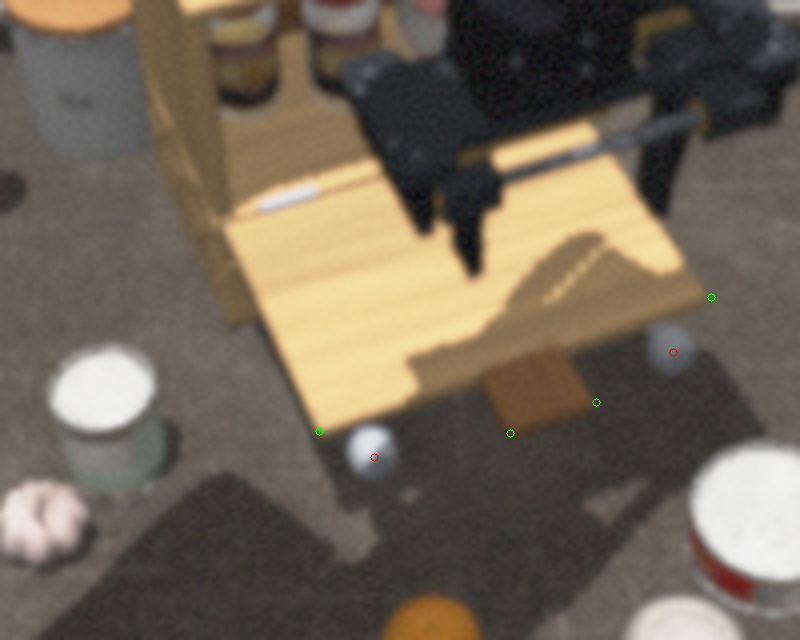

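The final picture shows the flap level on both supports: its edge corners at about (320,432) and (705,295) and the tab end match the predicted level pose. The knobs lie within about 1 to 2 original pixels of full travel, the bystanders in view look undisturbed, and the gripper is clear. Handing in.

```bash
python3 -c "
from cell import *
print(finish_job())"
```

```text
the job is handed in; nothing more can be done
None
```

Job handed in at about 17 s of the 72 s allowed: both supports are out at their stops, the flap lies level on them, and the gripper is clear; the hand-in call gave no verdict, and my last check picture was 800 x 640, slightly over the 800 x 600 limit.

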